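# Peel the top ring tray off the stack and hold it ready for filling

## Robot

A 6-joint arm with a two-finger parallel gripper is mounted at the origin on the work surface. World frame = base frame: x ahead of the robot, y to its left, z up, the work surface at z = 0. Lengths are in m, angles in rad, forces in N, time in s.
With the tool pointing down it reaches from about 0.35 to 0.85 m from the base axis. Payload 8.1 kg.
Tool frame: the origin (TCP) lies at the very end of the fingers, on their centre line; the grasp point (between the pads) lies 19 mm behind it; z points along the fingers, y is the line along which they close (so a half turn about z gives the same grasp; the last joint's range is limited). The gripper opens to 93 mm and grips with 3 to 60 N. Pads are 15 mm wide; open, the fingers measure 128 mm over their backs; the gripper's body (75 mm by 188 mm) begins 65 mm behind the grasp point.
Start: joints at [-1.42, 0.13, 1.488, -0, 1.523, -0.085], TCP at [0.14, -0.583, 0.219] pointing down, gripper open.
Joint ranges: [-2.96, 2.96], [-0.89, 2.26], [0.02, 2.5], [-1.34, 4.48], [0, 2.73], [-2.66, 2.66]. Speed limits (rad/s): [2.39, 2.39, 2.79, 3.14, 3.14, 3.14].

## Interface

Orientations are given as a rotation vector (axis times angle).
In Python, from plant import monitor, eyes, ticket gives the robot as it stands.
- The arm moves only by the tool arm_command, never from a script. Its argument "deltas" is a list that holds one entry, the list of rows, each a list of 6 numbers: the shift along the world's x, y, z in cm, then the turn, a rotation vector about the world's x, y, z in degrees. In form: [[[tx, ty, tz, rx, ry, rz], ...]]. A call has 1 to 12 rows; each row shifts and turns the commanded pose from where the row before left it; what a row does not reach is not made up. A row lasts 1/12 s, in which the tool goes at most 41.7 mm and 7.16 degrees, less where a joint would pass 70% of its speed; a pose out of reach is approached as far as the arm can. A call is refused whole if a number of a shift passes 4.17 or a number of a turn 7.16, either way. A call with a gripper value outside its range is refused whole. "gripper" is the opening, from -1 (shut) to 1 (fully open), set as the call begins (left out, the last holds). The fingers move at their own pace and stop on an object; "squeeze" is the grip in N (left out, the last holds). Time passes only in rows, so rows that do not move let the fingers close. It gives the time, the measured TCP pose, the force, the opening and the grip force at its end, in the units of the state.
- monitor.read_state(): the state, without advancing time (a new reading comes with each control period).
- eyes.read_camera(name): name is "scene" or "top"; returns the picture (420x560x3 uint8, blue, green, red); there is no depth.
- eyes.camera_model(name): a dict with "fx", "fy", "cx", "cy" (pixels), "k1" (the pictures are not rectified: a ray, as slopes to the right and down, at radius r is drawn at 1 + k1 r^2 times it, then the intrinsics apply), "rvec" (rotation vector, rad) and "tvec" (3), from world to camera coordinates, as OpenCV has them. Camera axes: x right, y down, z forward; pixel columns grow to the right and rows downward; lengths in m; the calibration is good to about 2 mm. A picture is of the moment at which its call begins. camera_model takes no time and is no camera call.
- ticket.close_job(): hands the job in; it is judged then, once.
The state is a dict: "t": time; "q": joint angles; "dq": joint speeds; "joint_torque": joint torques, N m; "tool_pos": TCP position; "orientation": TCP orientation; "force": force on the tool from outside, world axes, zero at the start; "wrist_torque": the same for the moment, N m; "opening": finger opening in m; "gripper_force": force on a finger pad.
Only numpy, scipy, OpenCV 4.12 (cv2) and the standard library are available. Lean on these libraries where they do the work, as an engineer would, in place of code of your own. Each camera call takes 0.05 s, during which the arm holds its last target. There are 200 camera calls.

## Task

Pull the wooden carriage with the stack of white ring trays all the way out from under the low bench shelf. Then peel the top tray off the stack: lift it by the upright tab at its corner so that this corner comes up first while the opposite corner is still down in the stack, and leave the rest of the stack seated in its cradle on the drawn-out carriage. Finish while holding the tray level and still in the gripper, at least 12 cm above the middle of the round cork pad, and leave the steel bench block, the jar and the mandrel alone.

Things in the scene. Friction and masses are not known exactly. Their poses are not given: they have to be found in the camera images.
- rack: fixed unit: plywood base, two guide rails and, over its far part, a low wooden shelf (underside 130 mm above the table, 320 mm wide, front edge 30 mm on the robot's side of this origin; stock on it up to 190 mm above the table). Origin on the table under the parked stack's centre; x points away from the robot, under the shelf; z up. Place and yaw vary
- carriage (a joint): the wooden carriage's travel along the rails towards the rack's -x: 0 parked under the shelf (start), 0.14 m fully out at its stop; sliding friction about 4 N, stays where left
- pull_top (a point): centre of the top of the carriage's pull, an upright dark wood plate 12 mm thick (rack's x), 70 mm wide (rack's y), 54 mm tall, its top 70 mm above the table. About 48 mm free between it and the stack; when parked it stands 82 mm in front of the shelf's edge
- cradle_seat (a point): on the carriage's upper face (16 mm above the table), centre of the cradle: four low lips, 10 mm high, round the foot of the stack
- stack: rest of the stack, white plastic: two nested trays joined to one 0.9 kg piece, 116 (x) by 156 (y) by 40 mm tall, loose in the cradle. Origin: centre of underside, axes as the rack's. On top a well 96 by 136 mm, 10 mm deep, holds the top tray; four sprung nubs in it clamp the tray's pan with about 1.2 N each, so it sticks by friction till the pan is out
- tray: top tray, white plastic, about 0.12 kg: pan 90 (x) by 130 mm (y), rim 116 by 156 mm, underside to rim top 15 mm, ridges in the pan below the rim. Origin: centre of the pan's underside (30 mm above the stack's origin when nested), axes as the stack's, z up. The tab stands in its -x, -y corner (robot's side, right)
- tab_top (a point): centre of the tab's top, at (-47, -67, 51) mm in the tray's frame; the tab is an upright plate 10 mm thick, 28 mm long, standing 36 mm above the rim, set across the corner: its thin direction (to pinch along) is the tray's (1, 1, 0) direction
- far_corner (a point): the rim corner diagonally across from the tab, at (56, 76, 13) mm in the tray's frame
- pad: round cork pad, 120 mm across, 6 mm thick, fixed on the table, to the left or right of the carriage; origin under its centre
- bench_block: bystander: square steel block on a rubber foot, 80 by 80 by 30 mm, loose; origin under its centre
- jar: bystander: small amber jar, 52 mm across, 65 mm tall, loose; origin under its centre
- mandrel: bystander: steel ring mandrel on a dark wood stand, about 210 by 60 by 38 mm, loose; origin under the stand's centre, the mandrel along its x

How it is judged:
On the way, in this order (a step that is already met when the one before it is completed fails the run):
1. the carriage is fully out, the top tray still nested (value of joint carriage above 0.13 m and z of tab_top in the frame of stack below 0.087 m and z of far_corner in the frame of stack below 0.049 m), for 0.2 s.
2. the tab corner is up by more than 15 mm while the opposite corner is up by less than 8 mm (z of tab_top in the frame of stack above 0.096 m and z of far_corner in the frame of stack below 0.051 m and value of joint carriage above 0.12 m), for 0.1 s.
At the end, for the whole second after the job is handed in: tray held still in the fingers, touching nothing else, underside over 100 mm above the table, tilt under 0.22 rad, within 40 mm of the pad's centre from above; carriage still out (over 0.12 m), rest of the stack in its cradle (within 8 mm, tilt under 0.05 rad) (height (world z) of tray above 0.1 m and angle between tray's own z axis and vertical below 0.22 rad and horizontal distance between tray and pad below 0.04 m and contact force between tray and the fingers above 1 N and contact force between tray and stack below 0.05 N and contact force between tray and rack below 0.05 N and contact force between tray and jar below 0.05 N and contact force between tray and bench_block below 0.05 N and contact force between tray and mandrel below 0.05 N and linear speed of tray below 0.03 m/s and value of joint carriage above 0.12 m and distance between stack and cradle_seat below 0.008 m and angle between stack's own z axis and vertical below 0.05 rad); the arm keeps its last pose, push and grip.
It fails at once if the rest of the stack is pulled up or tipped out of its cradle (distance between stack and cradle_seat above 0.02 m or angle between stack's own z axis and vertical above 0.15 rad).
It fails at once if the bench block, the jar or the mandrel is moved by more than 20 mm (distance of any of bench_block, jar, mandrel from where it was at the start of the episode above 0.02 m).
It also fails if it takes over 58 s, if anything falls off the work surface, if the arm or the gripper's body presses on something with over 40 N, if the wrist force passes 120 N, or if a joint passes its speed limit or range.

## Working session

There is one attempt and no reset: what is moved stays moved. The work goes in short steps, Python scripts to look and compute and a tool call to move; the robot and the scene stay as the last step left them, time stands still between calls to the robot, and variables do not carry over. Pictures are saved under pics/ and viewed, at most 10 in all, crops included, and the job is handed in when it is done.

Besides the shell and the picture viewer there is one more tool, called as name(argument=value, ...) on one line, values as JSON. arm_command: Moves the arm, as the interface text tells. Its arguments: {"type":"object","properties":{"deltas":{"type":"array"},"gripper":{"type":"number"},"squeeze":{"type":"number"}},"required":["deltas"]}

```bash
mkdir -p pics
cat > h.py <<'E'
import numpy as np, cv2
from plant import monitor, eyes, ticket
def cam(n):
    m=eyes.camera_model(n); R=cv2.Rodrigues(np.array(m['rvec'],float))[0]; return m,R,np.array(m['tvec'],float)
def ray(n,u,v):
    m,R,t=cam(n); x=(u-m['cx'])/m['fx']; y=(v-m['cy'])/m['fy']; a,b=x,y
    for _ in range(20):
        s=1+m['k1']*(a*a+b*b); a,b=x/s,y/s
    d=R.T@np.array([a,b,1.]); return -R.T@t,d
def atz(n,u,v,z):
    c,d=ray(n,u,v); return c+d*(z-c[2])/d[2]
def proj(n,p):
    m,R,t=cam(n); q=R@np.asarray(p,float)+t; a,b=q[:2]/q[2]; s=1+m['k1']*(a*a+b*b)
    return np.array([m['fx']*a*s+m['cx'],m['fy']*b*s+m['cy']])
def tri(u1,u2):
    c1,d1=ray('scene',*u1);c2,d2=ray('top',*u2)
    s=np.linalg.lstsq(np.c_[d1,-d2],c2-c1,rcond=None)[0]; a=c1+d1*s[0]; b=c2+d2*s[1]; return (a+b)/2,np.linalg.norm(a-b)
def snap(n,f,crop=None,k=1):
    im=eyes.read_camera(n); 
    if crop: x0,y0,x1,y1=crop; im=im[y0:y1,x0:x1]
    cv2.imwrite('pics/'+f,cv2.resize(im,None,fx=k,fy=k,interpolation=cv2.INTER_CUBIC))
E
python3 - <<'E'
from h import *
snap('scene','s0.png',None,1.42);snap('top','t0.png',None,1.42)
for n in('scene','top'):
    m,R,t=cam(n);print(n,m,-R.T@t)
print(monitor.read_state())
E
```

```text
scene {'fx': 513.2874391595175, 'fy': 513.2874391595175, 'cx': 279.995015468048, 'cy': 205.9607518436996, 'k1': 0.004688358515733601, 'rvec': array([ 2.28143706, -0.85005786,  0.33352524]), 'tvec': array([-0.46433967,  0.31960735,  1.37951956])} [-0.1048414  -0.81925888  1.24042637]
top {'fx': 532.9482509140373, 'fy': 532.9482509140373, 'cx': 266.99078734549846, 'cy': 211.94363065796705, 'k1': -0.13680212359132135, 'rvec': array([ 2.15556628, -2.19189523,  0.1358755 ]), 'tvec': array([-0.03180593,  0.59255703,  1.35823256])} [ 0.44230386 -0.01697683  1.41457069]
{'t': 0.1, 'q': array([-1.42039038e+00,  1.31022084e-01,  1.48919493e+00,  7.53438836e-07,
        1.52300151e+00, -8.53648255e-02]), 'dq': array([-0.00108446, -0.00168672, -0.00347965, -0.00100286, -0.00012309,
       -0.00049164]), 'joint_torque': array([ 1.34260812e-03, -5.61341643e+01, -4.93094838e+01,  7.70488777e-02,
        2.90977734e-02, -7.21954984e-05]), 'tool_pos': array([ 0.14011982, -0.58287453,  0.21771683]), 'orientation': array([-3.11817487e+00, -3.69299492e-01,  8.18161791e-05]), 'force': array([-0.39887472, -0.51251123, -0.66922835]), 'wrist_torque': array([-0.01659073, -0.04792793,  0.01289842]), 'gripper_force': 0.0, 'opening': 0.09262915078770959}
```

View pics/s0.png

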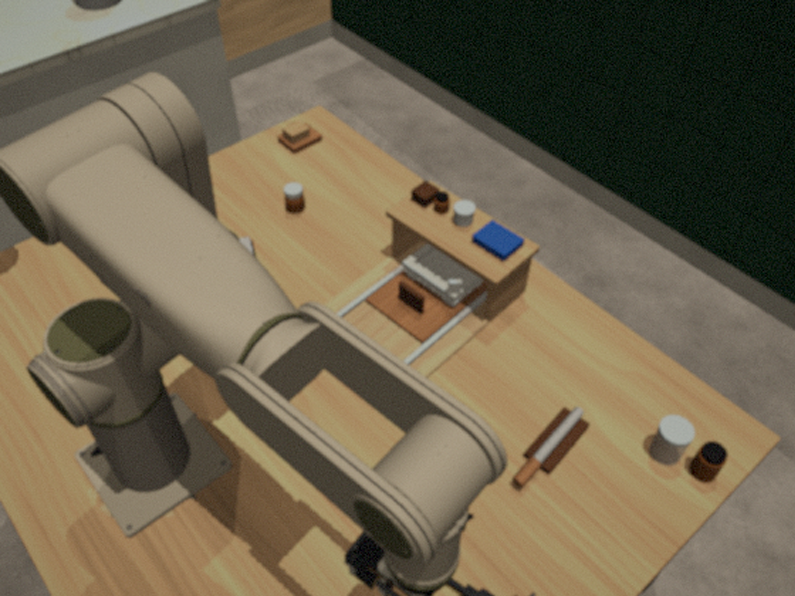

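View pics/t0.png

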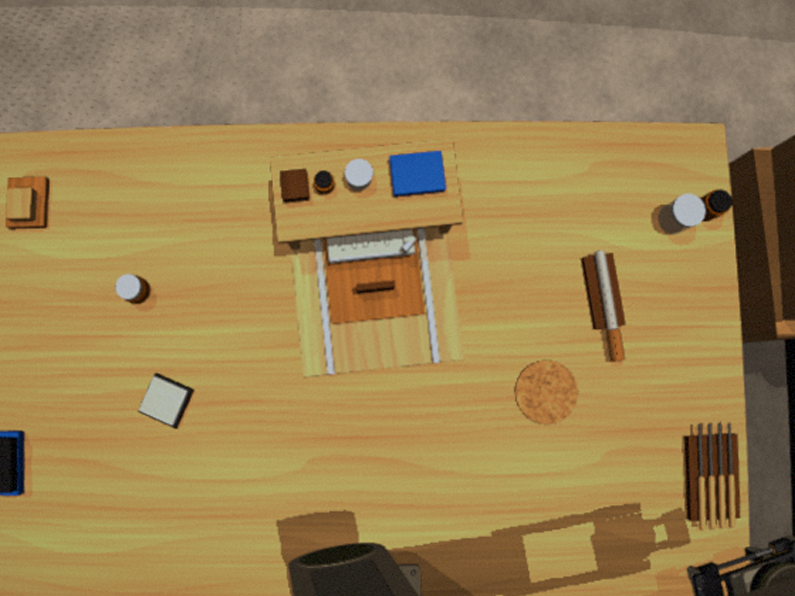

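The scene view shows the carriage under the shelf with its pull at about (410,296). The top view has the pull at (374,287), the tab near (408,245), the pad at (546,392), the mandrel at (604,305), the block at (166,400) and the jar at (132,289). I'll enlarge the rack next.

Run:
```python
from h import *
snap('top','t1.png',(185,130,335,230),5.2)
k=1.42
for nm,u,v,z in [('pad',546,392,.006),('mandrel',605,290,.03),('mandrel_end',616,360,.03),('block',166,400,.035),('jar',132,289,.065),('pull',374,287,.07)]:
    print(nm,atz('top',u/k,v/k,z).round(4))
print('pull scene',atz('scene',410/k,284/k,.07))
```

```text
pad [ 0.4185 -0.3514  0.006 ]
mandrel [ 0.6062 -0.4658  0.03  ]
mandrel_end [ 0.4747 -0.4807  0.03  ]
block [0.4161 0.3504 0.035 ]
jar [0.6173 0.407  0.065 ]
pull [ 0.6132 -0.0323  0.07  ]
pull scene [ 0.62951788 -0.02422197  0.07      ]
```

View pics/t1.png

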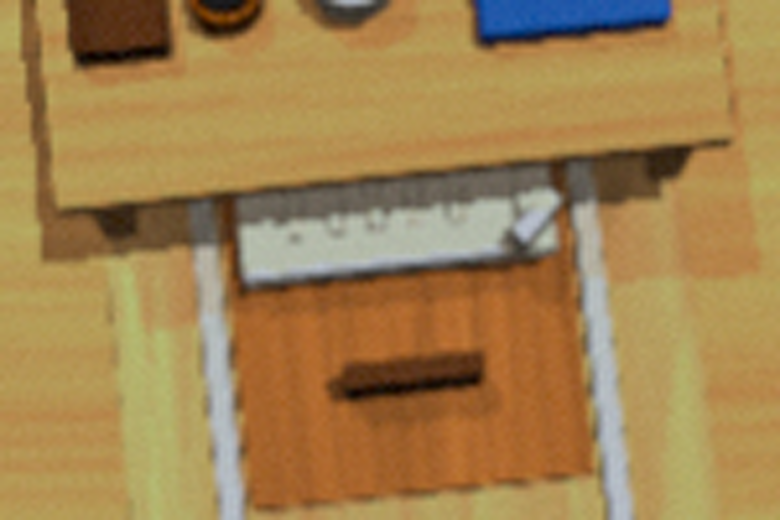

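Run:
```python
from h import *
P=lambda u,v,z: atz('top',185+u/5.2,130+v/5.2,z)[:2]
a=lambda p,q:np.degrees(np.arctan2(*(q-p)[::-1]))
c=[P(343,367,.07),P(484,352,.07),P(345,386,.07),P(484,373,.07)]
print('pull',np.mean(c,0),np.linalg.norm(c[0]-c[1]),np.linalg.norm(c[0]-c[2]),'yaw',a(c[1],c[0])-90,a(c[3],c[2])-90)
l0,l1=P(205,210,.02),P(232,510,.02);r0,r1=P(580,170,.02),P(622,510,.02)
print('rails',a(l1,l0),a(r1,r0))
for z in(.13,.15):
  s0,s1=P(60,210,z),P(730,142,z);print('shelf',s0,s1,a(s1,s0)-90,np.linalg.norm(s0-s1))
f0,f1=P(245,250,.061),P(557,190,.061)
print('carr front',a(P(594,472,.016),P(250,505,.016))-90)
print('tab',P(543,205,.097), P(530,220,.097))
print('rack edges', a(P(590,473,.016),P(560,190,.016)))
```

```text
pull [ 0.61581381 -0.03549953] 0.0694183366631723 0.009414636449395266 yaw 5.236123145462301 4.490082036828852
rails 4.58257112453023 5.571326328812906
shelf [0.68642875 0.13072915] [ 0.71449033 -0.1862299 ] 5.059419664196696 0.3181988250010921
shelf [0.68262787 0.12842946] [ 0.71025255 -0.18359473] 5.05941966419671 0.31324465894708436
carr front 4.569825979976983
tab [ 0.69152666 -0.09881644] [ 0.68425158 -0.0923615 ]
rack edges 4.640025575726025
```

Yaw comes out at about 5° from the pull, rails and shelf. The pull's 69 mm width and the shelf's 318 mm match the given sizes, and the tab lies where the model puts it. I'll grip the pull across its width so the gripper body stays clear of the shelf.

arm_command(deltas=[[[2.4,2.7,0,0,0,-0.7],[2.4,2.7,0,0,0,-0.7],[2.4,2.7,0,0,0,-0.7],[2.4,2.7,0,0,0,-0.7],[2.4,2.7,0,0,0,-0.7],[2.4,2.7,0,0,0,-0.7],[2.4,2.7,0,0,0,-0.7],[2.4,2.7,0,0,0,-0.7],[2.4,2.7,0,0,0,-0.7],[2.4,2.7,0,0,0,-0.7],[2.4,2.7,0,0,0,-0.7],[2.4,2.7,0,0,0,-0.8]]], gripper=1)

```text
t: 1.15
tool_pos: [0.429, -0.2578, 0.2185]
orientation: [-3.139, -0.136, -0.0]
force: [0.5, -1.0, 0.5]
opening: 0.0926
gripper_force: 0.0
```

arm_command(deltas=[[[2.4,2.8,0,0,0,0],[2.4,2.8,0,0,0,0],[2.4,2.8,0,0,0,0],[2.4,2.8,0,0,0,0],[2.4,2.8,0,0,0,0],[2.4,2.8,0,0,0,0],[2.2,2.8,-1,0,0,0],[2.2,2.7,-1,0,0,0],[0,0,-2,0,0,0],[0,0,-2,0,0,0],[0,0,-1,0,0,0],[0,0,0,0,0,0]]])

```text
t: 2.15
tool_pos: [0.6139, -0.036, 0.1449]
orientation: [-3.137, -0.138, 0.01]
force: [-0.7, -0.1, -0.9]
opening: 0.0927
gripper_force: 0.0
```

```bash
cat > st.py <<'E'
from h import *
from scipy.spatial.transform import Rotation as Ro
s=monitor.read_state();R=Ro.from_rotvec(s['orientation']).as_matrix()
print('t',s['t'],'p',s['tool_pos'].round(4),'yaw_y',np.degrees(np.arctan2(R[1,1],R[0,1])).round(2),'z',R[:,2].round(3),'F',s['force'].round(2),'M',s['wrist_torque'].round(2),'op',round(s['opening'],4),'g',round(s['gripper_force'],1),'q6',s['q'][5].round(2))
E
python3 st.py
```

```text
t 2.15 p [ 0.6139 -0.036   0.1449] yaw_y -84.98 z [-0.006  0.001 -1.   ] F [-0.7  -0.12 -0.87] M [0.   0.02 0.  ] op 0.0927 g 0.0 q6 1.34
```

arm_command(deltas=[[[0.2,0,-2,0,0,0],[0,0,-2,0,0,0],[0,0,-2,0,0,0],[0,0,-2,0,0,0],[0,0,-1.5,0,0,0],[0,0,-1,0,0,0],[0,0,0,0,0,0]]])

```text
t: 2.73
tool_pos: [0.6168, -0.0367, 0.042]
orientation: [-3.138, -0.136, 0.005]
force: [0.0, 0.1, 0.4]
opening: 0.0933
gripper_force: 0.0
```

arm_command(deltas=[[[0,0,0,0,0,0],[0,0,0,0,0,0],[0,0,0,0,0,0],[0,0,0,0,0,0],[0,0,0,0,0,0],[0,0,0,0,0,0],[0,0,0,0,0,0]]], gripper=-1, squeeze=20)

```text
t: 3.32
tool_pos: [0.6192, -0.0349, 0.0453]
orientation: [-3.137, -0.138, -0.004]
force: [-0.6, 5.5, 4.0]
opening: 0.0699
gripper_force: 20.0
```

```bash
python3 st.py
```

```text
t 3.3167 p [ 0.6192 -0.0349  0.0453] yaw_y -84.97 z [ 0.002  0.002 -1.   ] F [-0.6   5.46  4.  ] M [ 1.3   0.15 -0.08] op 0.0699 g 20.0 q6 1.34
```

arm_command(deltas=[[[-0.5,-0.04,0,0,0,0],[-0.9,-0.08,0,0,0,0],[-1.2,-0.1,0,0,0,0],[-1.2,-0.11,0,0,0,0],[-1.2,-0.1,0,0,0,0],[-1.2,-0.11,0,0,0,0],[-1.2,-0.1,0,0,0,0],[-1.2,-0.11,0,0,0,0],[-1.2,-0.1,0,0,0,0],[-1.2,-0.11,0,0,0,0],[-0.9,-0.08,0,0,0,0],[-0.5,-0.04,0,0,0,0]]])

```text
t: 4.32
tool_pos: [0.4951, -0.0464, 0.0452]
orientation: [-3.137, -0.137, -0.006]
force: [4.8, 5.1, 0.0]
opening: 0.0696
gripper_force: 20.0
```

arm_command(deltas=[[[-0.4,-0.03,0,0,0,0],[-0.4,-0.03,0,0,0,0],[-0.4,-0.03,0,0,0,0],[-0.2,-0.02,0,0,0,0],[0,0,0,0,0,0],[0,0,0,0,0,0],[0,0,0,0,0,0],[0,0,0,0,0,0]]])

```text
t: 4.98
tool_pos: [0.4814, -0.0476, 0.0452]
orientation: [-3.138, -0.137, -0.004]
force: [-0.9, 5.5, 8.6]
opening: 0.0692
gripper_force: 20.0
```

```bash
python3 st.py
```

```text
t 4.9833 p [ 0.4814 -0.0476  0.0452] yaw_y -85.0 z [ 0.002  0.001 -1.   ] F [-0.9   5.47  8.59] M [ 1.6   0.2  -0.03] op 0.0692 g 20.0 q6 1.28
```

arm_command(deltas=[[[-0.3,-0.03,0,0,0,0],[-0.2,-0.02,0,0,0,0],[0,0,0,0,0,0],[0,0,0,0,0,0],[0,0,0,0,0,0]]])

```text
t: 5.4
tool_pos: [0.4792, -0.0479, 0.0453]
orientation: [-3.138, -0.137, -0.014]
force: [15.7, 7.9, -7.6]
opening: 0.0698
gripper_force: 20.0
```

```bash
python3 st.py
```

```text
t 5.4 p [ 0.4792 -0.0479  0.0453] yaw_y -85.0 z [ 0.009  0.001 -1.   ] F [15.67  7.86 -7.65] M [ 1.25 -2.6  -0.21] op 0.0698 g 20.0 q6 1.27
```

The stop is reached: 15.7 N, about 0.140 m of travel. I'll release, rise and look.

arm_command(deltas=[[[0.2,0,0,0,0,0],[0,0,0,0,0,0],[0,0,0,0,0,0],[0,0,0,0,0,0],[0,0,0,0,0,0]]], gripper=1)

```text
t: 5.82
tool_pos: [0.4769, -0.049, 0.0435]
orientation: [3.138, 0.137, -0.001]
force: [1.3, 0.1, -0.1]
opening: 0.0923
gripper_force: 0.0
```

arm_command(deltas=[[[0,0,1.5,0,0,0],[0,0,2.5,0,0,0],[0,0,3,0,0,-3],[0,-1,3,0,0,-6],[0,-3,3,0,0,-6],[0,-3,2,0,0,-6],[0,-3,0,0,0,-6],[0,-3,0,0,0,-6],[0,-3,0,0,0,-6],[0,-3,0,0,0,-6],[0,-1,0,0,0,0],[0,0,0,0,0,0]]])

```text
t: 6.82
tool_pos: [0.4765, -0.2504, 0.1928]
orientation: [2.951, -1.077, -0.001]
force: [-0.5, 0.2, 0.1]
opening: 0.0928
gripper_force: 0.0
```

```bash
python3 st.py
python3 - <<'E'
from h import *
snap('top','t2.png',(190,140,340,250),5.2)
snap('scene','s2.png',(210,150,370,270),4.9)
E
```

```text
t 6.8167 p [ 0.4765 -0.2504  0.1928] yaw_y -130.09 z [-0.001 -0.    -1.   ] F [-0.45  0.2   0.09] M [ 0.07 -0.01 -0.06] op 0.0928 g 0.0 q6 1.69
```

View pics/t2.png

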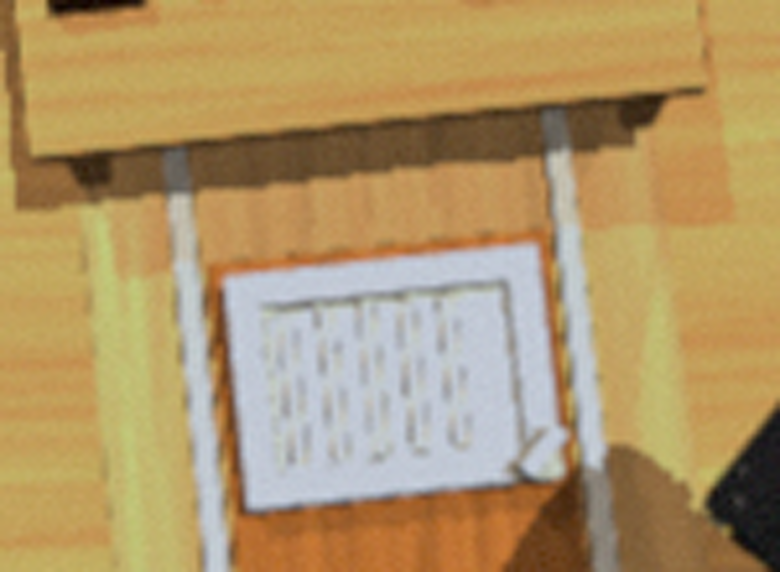

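View pics/s2.png

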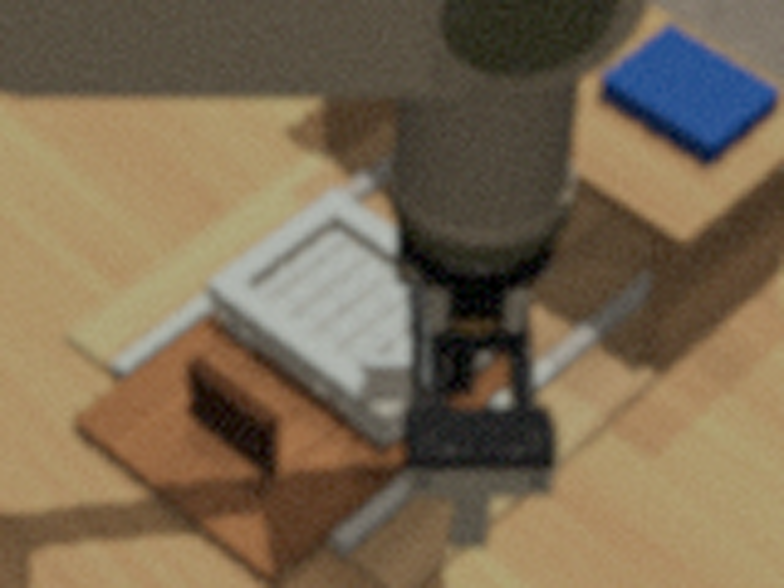

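Run:
```python
from h import *
P=lambda u,v,z: atz('top',190+u/5.2,140+v/5.2,z)[:2]
fl,fr,nl=P(223,277,.061),P(541,240,.061),P(243,502,.061)
e=fl-fr; yaw=np.arctan2(e[1],e[0])-np.pi/2
print(np.linalg.norm(e),np.linalg.norm(fl-nl),np.degrees(yaw))
R=lambda y:np.array([[np.cos(y),-np.sin(y)],[np.sin(y),np.cos(y)]])
for y in (yaw,.087):
  c=np.mean([fl-R(y)@[.058,.078],fr-R(y)@[.058,-.078]],0); print('c',c,'tab',c+R(y)@[-.047,-.067])
c0=np.array([.5868,-.038])
print('pred',c0+R(.087)@[-.047,-.067])
# project predicted tab top corners into crop
for yy,c in((.087,c0),(.087,c)):
  for a,b in((5,14),(5,-14),(-5,-14),(-5,14)):
    d=np.array([a-b,a+b])/2**.5/1000; p=c+R(yy)@(np.array([-.047,-.067])+d)
    print(((proj('top',[*p,.097])-[190,140])*5.2).round(), end=' ')
  print()
```

```text
0.15817103137517508 0.11152595101450213 5.833845741831156
c [ 0.58871715 -0.03915998] tab [ 0.54877072 -0.11059024]
c [ 0.58863612 -0.03830427] tab [ 0.54763553 -0.10913471]
pred [ 0.54579941 -0.10883044]
[518. 469.] [555. 424.] [571. 437.] [535. 483.] 
[519. 466.] [555. 420.] [572. 433.] [535. 479.]
```

The carriage is out with the tray still nested. The rim reads about 158 by 112 mm, and the tab sits at crop (543,452), so its top is near (0.547, -0.109). I'll go over it and down.

arm_command(deltas=[[[1,2,0,0,0,0],[1.5,3,0,0,0,0],[1.5,3,0,0,0,0],[1.5,3,0,0,0,0],[1,2,0,0,0,0],[0.6,1.1,-0.5,0,0,0],[0,0,-2,0,0,0],[0,0,-2,0,0,0],[0,0,-2,0,0,0],[0,0,-2,0,0,0],[0,0,0,0,0,0],[0,0,0,0,0,0]]], gripper=0.2)

```text
t: 7.92
tool_pos: [0.5467, -0.1064, 0.1068]
orientation: [2.953, -1.072, -0.005]
force: [-0.4, -0.1, 0.6]
opening: 0.0555
gripper_force: 0.0
```

```bash
python3 st.py
python3 - <<'E'
from h import *
snap('scene','s3.png',(230,180,370,285),5.2)
E
```

```text
t 7.9167 p [ 0.5467 -0.1064  0.1068] yaw_y -129.91 z [-0.003  0.001 -1.   ] F [-0.44 -0.14  0.61] M [ 0.02 -0.02  0.05] op 0.0555 g 0.0 q6 1.98
```

View pics/s3.png

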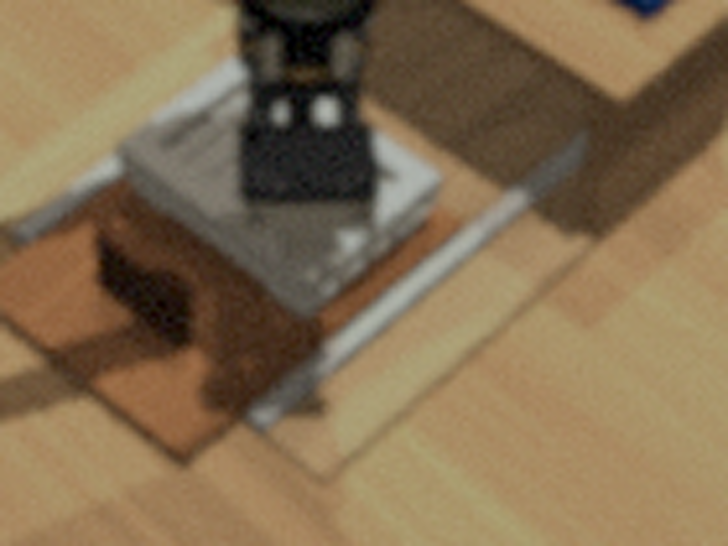

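The gripper stands over the tab corner with the near finger hiding the tab. I'll trim y, go down and close.

arm_command(deltas=[[[0,-0.2,-0.5,0,0,0],[0,0,-1,0,0,0],[0,0,-1,0,0,0],[0,0,-1,0,0,0],[0,0,-0.4,0,0,0],[0,0,0,0,0,0],[0,0,0,0,0,0]]])

```text
t: 8.55
tool_pos: [0.5477, -0.1091, 0.0684]
orientation: [2.952, -1.074, -0.002]
force: [0.5, -0.1, 0.2]
opening: 0.0556
gripper_force: 0.0
```

```bash
python3 st.py
```

```text
t 8.55 p [ 0.5477 -0.1091  0.0684] yaw_y -129.99 z [-0.001  0.    -1.   ] F [ 0.54 -0.11  0.17] M [ 0.06 -0.03  0.  ] op 0.0556 g 0.0 q6 1.98
```

arm_command(deltas=[[[0,0,0,0,0,0],[0,0,0,0,0,0],[0,0,0,0,0,0],[0,0,0,0,0,0],[0,0,0,0,0,0],[0,0,0,0,0,0],[0,0,0,0,0,0],[0,0,0,0,0,0]]], gripper=-1, squeeze=40)

```text
t: 9.22
tool_pos: [0.5484, -0.109, 0.0692]
orientation: [-2.952, 1.074, -0.0]
force: [1.5, 0.7, 0.3]
opening: 0.0101
gripper_force: 40.0
```

```bash
python3 st.py
```

```text
t 9.2167 p [ 0.5484 -0.109   0.0692] yaw_y -129.99 z [ 0.  0. -1.] F [1.5  0.71 0.28] M [ 0.32 -0.1   0.  ] op 0.0101 g 40.0 q6 1.98
```

The tab is gripped (opening 10.1 mm). Now the peel: lift while tilting about the far corner.

arm_command(deltas=[[[0.01,0.02,0.15,-0.47,0.28,0],[0.01,0.02,0.15,-0.47,0.28,0],[0.01,0.02,0.15,-0.47,0.28,0],[0.01,0.02,0.15,-0.47,0.28,0],[0.01,0.02,0.15,-0.47,0.28,0],[0.01,0.02,0.15,-0.47,0.28,0]]])

```text
t: 9.72
tool_pos: [0.5488, -0.1079, 0.0782]
orientation: [2.898, -1.054, -0.017]
force: [1.6, 1.0, -2.2]
opening: 0.0098
gripper_force: 40.0
```

```bash
python3 st.py
```

```text
t 9.7167 p [ 0.5488 -0.1079  0.0782] yaw_y -130.0 z [-0.03  -0.05  -0.998] F [ 1.56  0.97 -2.22] M [ 0.32 -0.23  0.02] op 0.0098 g 40.0 q6 2.04
```

arm_command(deltas=[[[0.01,0.02,0.15,-0.47,0.28,0],[0.01,0.02,0.15,-0.47,0.28,0],[0.01,0.02,0.15,-0.47,0.28,0],[0.02,0.03,0.15,-0.47,0.28,0],[0.02,0.03,0.15,-0.47,0.28,0],[0.02,0.03,0.15,-0.47,0.28,0],[0.02,0.03,0.15,-0.47,0.28,0],[0,0,0,0,0,0],[0,0,0,0,0,0],[0,0,0,0,0,0]]])

```text
t: 10.55
tool_pos: [0.5501, -0.1064, 0.0888]
orientation: [2.837, -1.033, -0.034]
force: [-1.1, -0.8, 2.4]
opening: 0.01
gripper_force: 40.0
```

```bash
python3 st.py
python3 - <<'E'
from h import *
snap('scene','s4.png',(230,180,370,285),5.2)
E
```

```text
t 10.55 p [ 0.5501 -0.1064  0.0888] yaw_y -130.07 z [-0.063 -0.107 -0.992] F [-1.06 -0.85  2.41] M [ 0.16 -0.1   0.09] op 0.01 g 40.0 q6 2.1
```

View pics/s4.png

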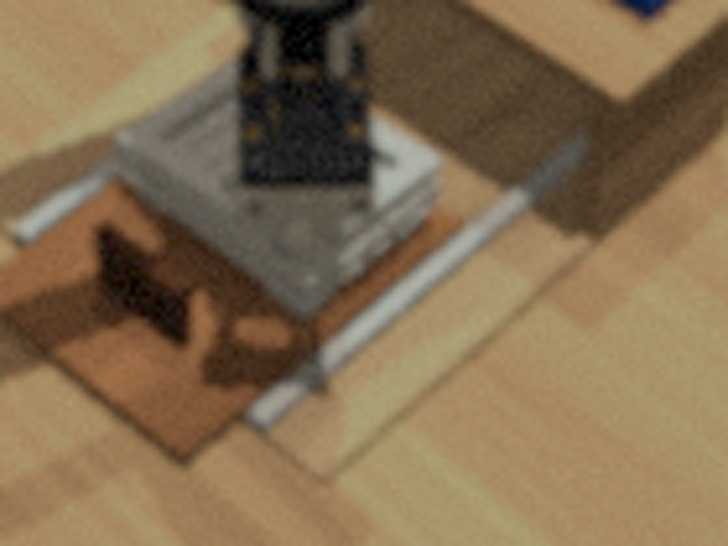

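The tab corner is up about 20 mm at 7° with the far corner pressed into the well (+2.4 N), and the stack stays put. Lifting straight out now.

arm_command(deltas=[[[0,0,0.1,0,0,0],[0,0,0.1,0,0,0],[0,0,0.2,0,0,0],[0,0,0.2,0,0,0],[0,0,0.3,0,0,0],[0,0,0.3,0,0,0],[0,0,0.4,0,0,0],[0,0,0.5,0,0,0],[0,0,0.5,0,0,0],[0,0,0.5,0,0,0],[0,0,0.5,0,0,0],[0,0,0.5,0,0,0]]])

```text
t: 11.6
tool_pos: [0.55, -0.1063, 0.1303]
orientation: [2.838, -1.032, -0.035]
force: [1.0, -0.4, -1.0]
opening: 0.0098
gripper_force: 40.0
```

```bash
python3 st.py
```

```text
t 11.6 p [ 0.55   -0.1063  0.1303] yaw_y -130.06 z [-0.063 -0.106 -0.992] F [ 1.02 -0.42 -1.03] M [ 0.08 -0.    0.04] op 0.0098 g 40.0 q6 2.09
```

arm_command(deltas=[[[0,0,1,0,0,0],[0,0,1.5,0,0,0],[0,0,1.5,0.6,-0.4,0],[0,0,1.5,0.6,-0.4,0],[0,0,1.5,0.6,-0.4,0],[0,0,1.5,0.6,-0.4,0],[0,0,1,0.6,-0.3,0],[0,0,0.5,0.6,-0.3,0],[0,0,0,0.6,-0.4,0],[0,0,0,0.6,-0.3,0],[0,0,0,0.6,-0.4,0],[0,0,0,0.6,-0.3,0]]])

```text
t: 12.6
tool_pos: [0.5493, -0.1061, 0.2283]
orientation: [2.951, -1.074, -0.003]
force: [0.4, 0.9, -1.7]
opening: 0.0097
gripper_force: 40.0
```

```bash
python3 st.py;python3 - <<'E'
from h import *
snap('scene','s5.png',(180,80,420,260),3.3)
E
```

```text
t 12.6 p [ 0.5493 -0.1061  0.2283] yaw_y -130.0 z [-0.002 -0.    -1.   ] F [ 0.44  0.94 -1.66] M [0.03 0.05 0.01] op 0.0097 g 40.0 q6 1.99
```

View pics/s5.png

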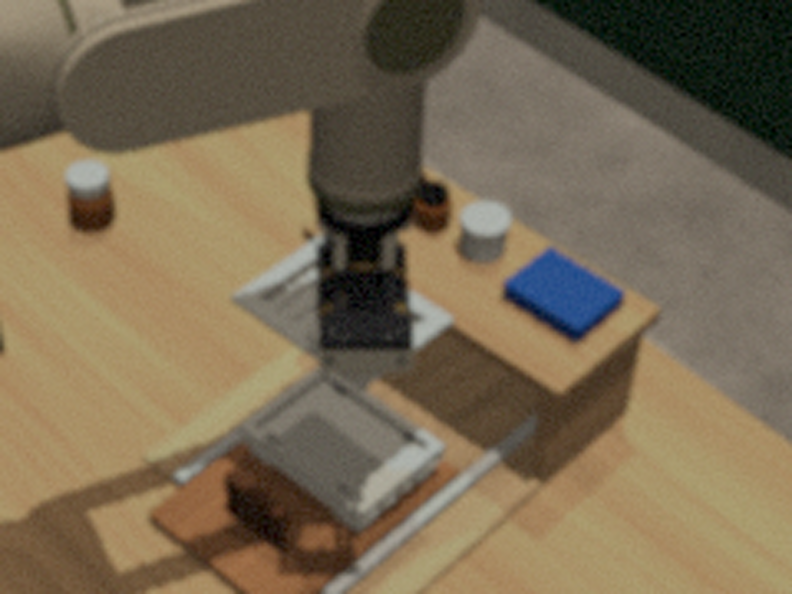

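The tray is free and held at crop (345,310), with the rest of the stack seated in the carriage. Moving it over the pad.

arm_command(deltas=[[[-0.3,-0.6,0,0,0,0],[-0.7,-1.2,0,0,0,0],[-1,-1.9,0,0,0,0],[-1.1,-2.1,0,0,0,0],[-1.1,-2.1,0,0,0,0],[-1.1,-2.1,0,0,0,0],[-1.1,-2.1,0,0,0,0],[-1.1,-2.1,0,0,0,0],[-1.1,-2.1,0,0,0,0],[-1.1,-2.1,0,0,0,0],[-1.1,-2.1,0,0,0,0],[-1.1,-2.1,0,0,0,0]]])

```text
t: 13.65
tool_pos: [0.4293, -0.3339, 0.2295]
orientation: [2.95, -1.074, -0.001]
force: [-0.0, 0.5, -0.0]
opening: 0.01
gripper_force: 40.0
```

arm_command(deltas=[[[-1.1,-2.1,0,0,0,0],[-1.1,-2.1,0,0,0,0],[-1.1,-2,-0.3,0,0,0],[-1,-1.4,-0.4,0,0,0],[-0.6,-0.9,-0.4,0,0,0],[-0.3,-0.5,-0.3,0,0,0],[0,0,0,0,0,0],[0,0,0,0,0,0],[0,0,0,0,0,0],[0,0,0,0,0,0],[0,0,0,0,0,0],[0,0,0,0,0,0]]])

```text
t: 14.65
tool_pos: [0.3794, -0.4219, 0.2159]
orientation: [2.951, -1.072, 0.001]
force: [-0.3, -0.3, -1.3]
opening: 0.0099
gripper_force: 40.0
```

```bash
python3 st.py;python3 - <<'E'
from h import *
snap('top','t6.png',None,1.42)
E
```

```text
t 14.65 p [ 0.3794 -0.4219  0.2159] yaw_y -129.94 z [-0.    -0.002 -1.   ] F [-0.33 -0.29 -1.34] M [0.03 0.05 0.02] op 0.0099 g 40.0 q6 1.34
```

View pics/t6.png

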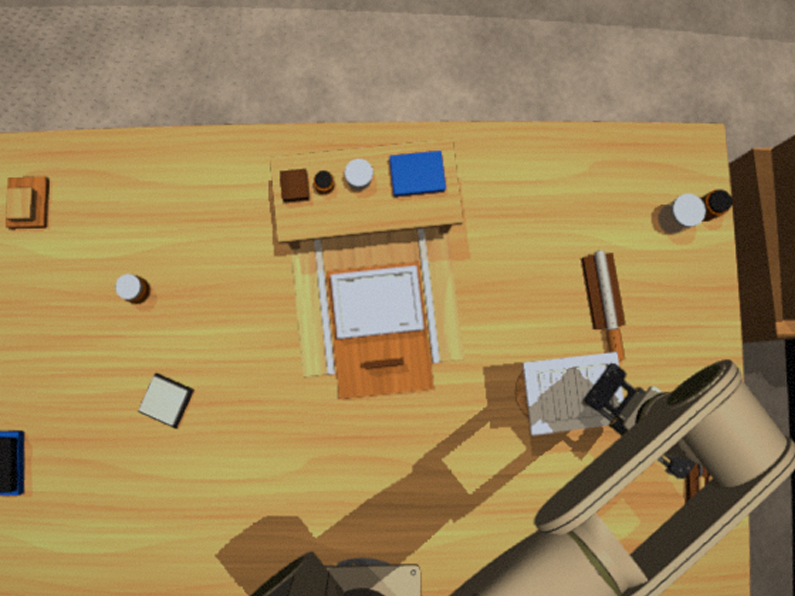

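The tray is held level at (573,394) over the pad, the stack is seated, and the bystanders have not moved. I'll check the centring and hand in.

Run:
```python
from h import *
k=1.42
a,b,c=[atz('top',u/k,v/k,.207) for u,v in((524,362),(616,353),(531,433))]
ctr=(b+c)/2; d=np.linalg.norm(ctr[:2]-[.4185,-.3514]); print(ctr,d,np.linalg.norm(a-b),np.linalg.norm(a-c))
if d<.015: print(ticket.close_job())
```

```text
[ 0.41958019 -0.34959149  0.207     ] 0.0021065434862104445 0.15288698135675996 0.11377477554539274
the job is handed in; nothing more can be done
None
```

The job is handed in at about 15 s. The carriage is at its stop, the top tray was peeled tab corner first, and it is held level about 19 cm above the pad, 2 mm off its centre. The rest of the stack is seated and the bystanders have not moved. The judge's verdict was not shown.

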